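# Lock the pulley collar in the guarded spin stand

### The job

Slide the clear guard of the spin stand fully open, then slide the collar along the shaft towards the belt pulley until it clicks past the sprung ball and is locked fully home, and finally slide the guard fully shut again. Let go of everything and leave the other things on the bench where they are.

Things in the scene. Friction and masses are not known exactly. Their poses are not given: they have to be found in the camera images.
- stand: Spin stand, fixed. Origin: table level under the shaft, mid-length. x away from the robot, y along shaft and guard track, z up. Base plate x -150 to 100, y +-235 mm, 25 mm thick. Grey motor housing y 10 to 215, x +-65, top at 165 mm. Steel shaft 24 mm thick, 85 mm above the table, from the housing to a pedestal (y -212 to -232, top at 120 mm).
- pulley (a point): Centre of the toothed belt pulley fixed on the stand's shaft, at stand y -47 mm, 85 mm above the table; same axes as the stand. 90 mm across, 34 mm long (along y). The locked collar sits beside it, on its -y side. The sprung ball stands 4 mm out of the top of the shaft 47.5 mm to the -y side of this point.
- guard (a joint): Guard's travel along its track, m: 0 = fully shut (over pulley and collar, at its stop), growing towards the stand's +y; 0.19 = fully open (over the motor housing, at its stop). It may start up to 50 mm ajar. Friction about 3 N plus 1 N per 0.1 m/s; it stays where it is left.
- guard_handle (a point): Middle of the bar handle on the guard, 227 mm above the table; axes as the stand. Bar along x, round, 14 mm thick, 124 mm long, posts at x +-50 mm, 35 mm gap below. Guard: clear hood, dark metal edges, open ends, 210 mm long (y +-105 from here), 186 mm wide, flat top 185 mm above the table, walls 4 mm. At stand y -100 mm when shut, +90 mm when open.
- collar (a joint): Collar's travel along the shaft, m: 0 = backed off at the pedestal, growing towards the pulley (stand's +y); 0.084 = locked fully home at its stop. Starts between 0 and 0.04. Friction about 2 N; between about 0.066 and 0.076 it rides over the sprung ball, which takes about 10 N in all, then snaps on to the stop and is held there.
- collar_lug (a point): Middle of the top edge of the collar's lug, 170 mm above the table; axes as the stand. Collar: dark steel sleeve on the shaft, 50 mm across, 40 mm long; lug: flat plate standing up from it, 14 mm thick (y), 40 mm wide (x), from 110 to 170 mm above the table. At stand y = -170 mm plus the collar's travel. It does not turn or come off.
- spanner: Bystander, to be left alone: steel open-ended spanner, 170 mm long, lying along the front lip of the stand's base plate (25 mm above the table). Origin: on its length, underside.
- oil_bottle: Bystander, to be left alone: small bottle, 56 mm across, 130 mm tall, standing beside the pedestal (-y) end of the stand. Origin: centre of its underside.
- screwdriver: Bystander, to be left alone: screwdriver, 200 mm long, lying on the table beyond the stand. Origin: on its length, underside.
- parts_cup: Bystander, to be left alone: open steel cup, 80 mm across the rim, 70 mm tall, on the robot's left. Origin: centre of its underside.
- hub_cover: Bystander, to be left alone: round black wheel-hub cover, 140 mm across, 34 mm tall, lying on the robot's right. Origin: centre of its underside.

How it is judged:
By the outcome, as a careful person would: the job done as asked, in the order asked, and still so for the second after the job is handed in, with the robot touching nothing.
It also fails if it takes over 56 s, if anything falls off the work surface, if the arm or the gripper's body presses on something with over 40 N, if the wrist force passes 120 N, or if a joint passes its speed limit or range.

### The arm

A 6-joint arm with a two-finger parallel gripper is mounted at the origin on the work surface. World frame = base frame: x ahead of the robot, y to its left, z up, the work surface at z = 0. Lengths are in m, angles in rad, forces in N, time in s.
With the tool pointing down it reaches from about 0.35 to 0.775 m from the base axis. Payload 5.5 kg.
Tool frame: the origin (TCP) lies at the very end of the fingers, on their centre line; the grasp point (between the pads) lies env.hold_point_z behind it (env.hold_point_z is the distance from the TCP to the grasp point, in m); z points along the fingers, y is the line along which they close (so a half turn about z gives the same grasp; the last joint's range is limited). The gripper opens to 85 mm and grips with 20 to 120 N. Pads are 22 mm wide; open, the fingers measure 114 mm over their backs; the gripper's body (76 mm by 85 mm) begins 54 mm behind the grasp point. The pads swing forward as they close: fully open they stand 13 mm farther back than shut.
Start: joints at [1.164, 0.313, 0.046, 1.304, 0, 1.431], TCP at [0.152, 0.555, 0.231] pointing down, gripper open.
Joint ranges: [-2.76, 2.76], [-0.86, 1.69], [-1.03, 1.26], [-2.2, 2.34], [-1.47, 1.5], [-3.14, 3.14]. Speed limits (rad/s): [2.57, 2.57, 3.14, 3.14, 3.14, 3.14].

### API

Orientations are given as a unit quaternion [w, x, y, z].
In Python, from workcell import env gives the robot as it stands.
- The arm moves only by the tool carry_out, never from a script. Its argument "steps" is a list of rows, each a list of 3 entries, a list of its own where there are three numbers: the turn, a rotation vector about the tool's x, y, z in degrees, then the shift along the tool's x, y, z in cm, then the closure in counts, from 0 (fully open) to 255 (shut). A call has exactly 8 rows; each row is the pose to reach, as a shift and turn from the pose commanded when the call began, along the tool's axes at that moment; what a row does not reach only later rows make up. A row lasts 1/8 s, in which the tool goes at most 62.5 mm and 10.7 degrees, less where a joint would pass 70% of its speed; a pose out of reach is approached as far as the arm can. A call with a gripper value outside its range is refused whole. The fingers move at their own pace and stop on an object; "force" is the grip in N (left out, the last holds). Time passes only in rows, so rows that repeat a pose let the fingers close, or fill a call up. It gives the time, the measured TCP pose, the force, the opening and the grip force at its end, in the units of the state.
- env.get_state(): the state, without advancing time (a new reading comes with each control period).
- env.read_camera(name): name is "scene" or "top" or "wrist"; returns (picture, depth): 480x640x3 uint8, red, green, blue; 480x640 float32, m along the optical axis (not along the pixel's ray), 0 where there is no reading.
- env.get_calibration(name): a dict with "fx", "fy", "cx", "cy" (pixels), "origin" and "orientation" of the camera in the world. Camera axes: x right, y up, looking along -z (the intrinsics and any distortion apply to the point x, -y, -z); pixel columns grow to the right and rows downward; lengths in m; the calibration is good to about 2 mm. The wrist camera is an equidistant fisheye: a pixel r from the principal point sees the ray r / f radians off the axis. A picture is of the moment at which its call begins: read the wrist's pose just before it. get_calibration takes no time and is no camera call; for the wrist camera it gives the pose at the moment of the call.
- env.hand_in(): hands the job in; it is judged then, once.
The state is a dict: "clock": time; "joint_pos": joint angles; "qvel": joint speeds; "tau": joint torques, N m; "tcp_pos": TCP position; "orientation": TCP orientation; "wrist_force": force on the tool from outside, world axes, zero at the start; "ft_torque": the same for the moment, N m; "finger_gap": finger opening in m; "grip_force": force on a finger pad.
Only numpy, scipy, OpenCV 4.12 (cv2) and the standard library are available. Lean on these libraries where they do the work, as an engineer would, in place of code of your own. Each camera call takes 0.05 s, during which the arm holds its last target. There are 200 camera calls.

## Working session

There is one attempt and no reset: what is moved stays moved. The work goes in short steps, Python scripts to look and compute and a tool call to move; the robot and the scene stay as the last step left them, time stands still between calls to the robot, and variables do not carry over. Pictures are saved under pics/ and viewed, at most 10 in all, crops included, and the job is handed in when it is done.

Besides the shell and the picture viewer there is one more tool, called after ">>>" as name(argument=value, ...) on one line, values as JSON. carry_out: Moves the arm, as the interface text tells. Its arguments: {"type":"object","properties":{"steps":{"type":"array","items":{"type":"array"}},"force":{"type":"number"}},"required":["steps"]}

```bash
mkdir -p pics
cat > h.py <<'E'
import numpy as np, cv2
from scipy.spatial.transform import Rotation as R
from workcell import env
def rot(q): return R.from_quat([q[1],q[2],q[3],q[0]])
def world(cal,u,v,d):
    p=np.stack([(u-cal["cx"])/cal["fx"]*d,-(v-cal["cy"])/cal["fy"]*d,-d],-1)
    return rot(cal["orientation"]).apply(p.reshape(-1,3)).reshape(p.shape)+cal["origin"]
def ray(cal,u,v,z):
    p=np.array([(u-cal["cx"])/cal["fx"],-(v-cal["cy"])/cal["fy"],-1.])
    d=rot(cal["orientation"]).apply(p);o=np.array(cal["origin"]);return o+d*(z-o[2])/d[2]
E
python3 - <<'E'
from h import *
for n in("top","scene"):
    c=env.get_calibration(n);im,d=env.read_camera(n);cv2.imwrite(f"pics/{n}.png",im[:,:,::-1]);np.savez(f"{n}.npz",im=im,d=d)
    print(n,c)
s=env.get_state();print(s["clock"],s["tcp_pos"],s["orientation"],s["wrist_force"],env.hold_point_z)
E
```

```text
top {'fx': 624.9030969592428, 'fy': 624.9030969592428, 'cx': 326.11898729541764, 'cy': 230.65107943721105, 'origin': array([ 0.49148862, -0.03668239,  1.68316824]), 'orientation': array([ 0.71703679,  0.01731083, -0.02621695, -0.69632697])}
scene {'fx': 486.18449671059096, 'fy': 486.18449671059096, 'cx': 320.83872467667516, 'cy': 233.1605838682227, 'origin': array([ 0.21479856, -0.12552469,  1.30556676]), 'orientation': array([ 0.77851142,  0.12817834, -0.10119526, -0.60601138])}
0.1 [0.15142367 0.55424179 0.23049264] [-2.44601125e-04  1.33004113e-01  9.91115143e-01 -7.87492562e-04] [ 0.55823664  0.18042653 -1.48069483] 0.0187
```

View pics/top.png

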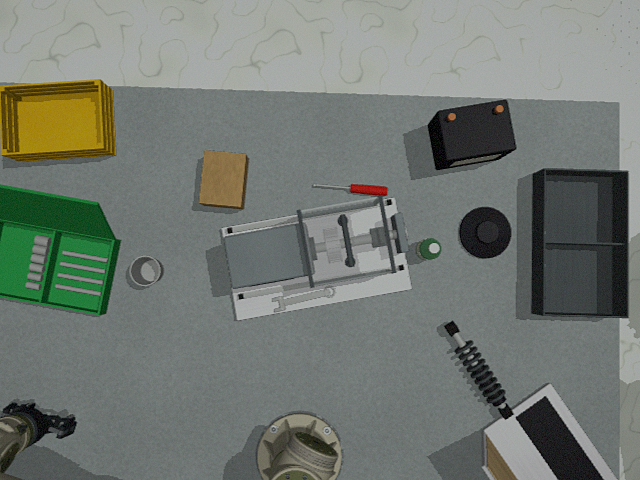

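View pics/scene.png

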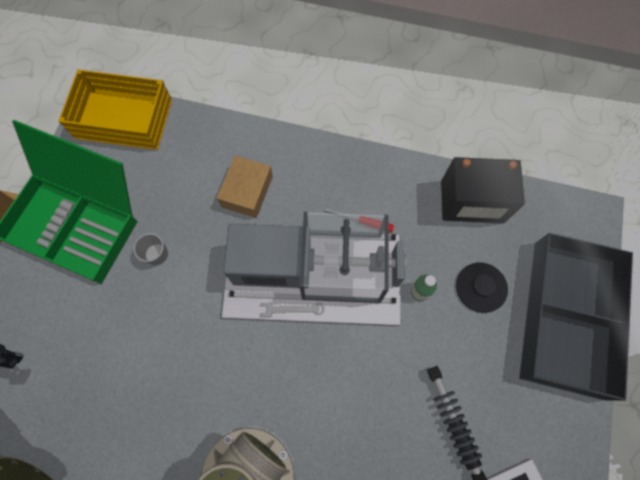

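The top view shows the stand yawed about 8–10°. The base plate corners are near (221,228), (391,198), (410,288) and (236,320), the guard handle runs from (342,218) to (350,264), and the collar is near (380,237). Next I'll measure these.

Run:
```python
from h import *
f=np.load("top.npz");im,d=f["im"],f["d"];c=env.get_calibration("top")
vv,uu=np.mgrid[0:480,0:640];W=world(c,uu.astype(float),vv.astype(float),d)
roi=(uu>200)&(uu<425)&(vv>185)&(vv<330)
# base plate: white & height
z=W[...,2]
g=im.astype(int)
m=(roi&(z>.012)&(z<.04)&(g.min(2)>150)).astype(np.uint8)
pts=W[m>0];print(len(pts),pts[:,2].mean())
ys,xs=np.nonzero(m);P=np.array([ray(c,x,y,.025)[:2] for x,y in zip(xs,ys)]).astype(np.float32)
print("base rect",cv2.minAreaRect(P),cv2.boxPoints(cv2.minAreaRect(P)))
# housing top
h=roi&(z>.150)&(z<.175)&(uu<312);hp=W[h];print("housing",len(hp),hp[:,2].mean());print(cv2.minAreaRect(hp[:,:2].astype(np.float32)))
b=roi&(z>.205)&(z<.26)
hp=W[b];print("handle",len(hp),hp[:,2].mean() if len(hp) else 0)
if len(hp):print(cv2.minAreaRect(hp[:,:2].astype(np.float32)),hp.mean(0))
dk=(roi&(g.max(2)<75)&(uu>335)&(uu<358)&(vv>210)&(vv<270));ys,xs=np.nonzero(dk)
Q=np.array([ray(c,x,y,.230)[:2] for x,y in zip(xs,ys)]).astype(np.float32);print(len(Q),cv2.minAreaRect(Q))
cv2.imwrite("pics/crop.png",cv2.resize(im[185:330,205:425,::-1],None,fx=3.6,fy=3.6,interpolation=cv2.INTER_CUBIC))
```

```text
3124 0.024667153015809663
base rect ((0.5452947020530701, -0.027066022157669067), (0.2977101802825928, 0.46689972281455994), 11.78835678100586) [[ 0.35188597  0.17104946]
 [ 0.44727224 -0.28600284]
 [ 0.7387034  -0.2251815 ]
 [ 0.64331716  0.2318708 ]]
housing 4098 0.16425566109149736
((0.5205980539321899, 0.0917016789317131), (0.13035787642002106, 0.1875690072774887), 11.80107307434082)
handle 319 0.2320688162514842
((0.5607807636260986, -0.10334575176239014), (0.12336278706789017, 0.014043238013982773), 11.646051406860352) [ 0.56053277 -0.10311002  0.23206882]
329 ((0.5645649433135986, -0.09948831796646118), (0.13065655529499054, 0.02218349277973175), 11.031893730163574)
```

View pics/crop.png

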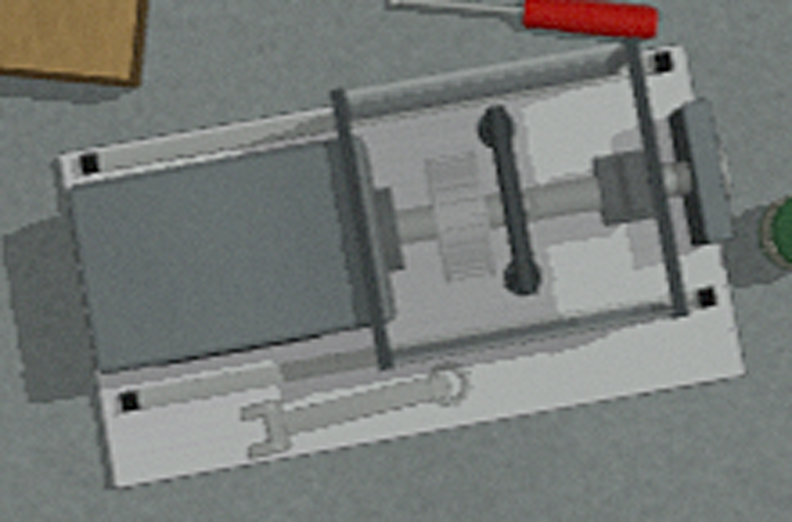

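The crop shows the clear guard slightly ajar, with the handle bar from (495,125) to (522,278). The dark collar under it sits at about (630,187), and the pulley is near (462,215). The yaw is +11.8°, the stand origin is about (0.545, -0.027), and the guard is about 22 mm ajar. Now I'll work out the approach.

```bash
cat >> h.py <<'E'
YAW=np.radians(11.75);O=np.array([.5453,-.0268])
X=np.array([np.cos(YAW),np.sin(YAW)]);Y=np.array([-np.sin(YAW),np.cos(YAW)])
def S(x,y,z): return np.r_[O+x*X+y*Y,z]
TR=R.from_matrix(np.c_[np.r_[-X,0]*-1*-1,np.r_[Y,0],[0,0,-1]])
def toS(p): return np.r_[(p[:2]-O)@X,(p[:2]-O)@Y,p[2]]
def move(t):
    s=env.get_state();r=rot(s["orientation"])
    print("t",round(s["clock"],2),"stand tcp mm",np.round(1e3*toS(s["tcp_pos"]),1),"F",np.round(s["wrist_force"],1),"gap",s["finger_gap"])
    print("turn",np.round((r.inv()*TR).as_rotvec(degrees=True),2),"shift cm",np.round(100*r.inv().apply(t-s["tcp_pos"]),2))
E
python3 - <<'E'
from h import *
print(np.linalg.det(TR.as_matrix()),toS(np.array([.5605,-.1031,.232])))
move(S(0,-.078,.30))
E
```

```text
0.9999999999999996 [-0.00065637 -0.07779652  0.232     ]
t 0.1 stand tcp mm [-267.3  649.1  230.5] F [ 0.6  0.2 -1.5] gap 0.08518418249244496
turn [ -0.09  -0.04 -27.04] shift cm [-56.86 -52.62  -6.88]
```

>>> carry_out(steps=[[[0, 0, 0], [0, 0, -6], 0], [[0, 0, -5], [-5, -4.5, -6.9], 0], [[0, 0, -12], [-10, -9, -6.9], 0], [[0, 0, -20], [-14, -13, -6.9], 0], [[0, 0, -27], [-18, -17, -6.9], 0], [[0, 0, -27], [-22, -21, -6.9], 0], [[0, 0, -27], [-26, -25, -6.9], 0], [[0, 0, -27], [-30, -29, -6.9], 0]], force=60)

```text
clock: 1.1
tcp_pos: [0.365, 0.1941, 0.3001]
orientation: [0.0, -0.102, 0.995, 0.0]
wrist_force: [1.0, -0.2, -0.4]
finger_gap: 0.0854
grip_force: 0.0
```

Run:
```python
from h import *
move(S(0,-.078,.30))
```

```text
t 1.1 stand tcp mm [-131.6  253.   300.1] F [ 1.  -0.2 -0.4] gap 0.08541756557012777
turn [ 0.01  0.01 -0.03] shift cm [-1.317e+01 -3.310e+01  1.000e-02]
```

>>> carry_out(steps=[[[0, 0, 0], [-2.5, -5, 0], 0], [[0, 0, 0], [-4.5, -10.5, 0], 0], [[0, 0, 0], [-6.5, -16, 0], 0], [[0, 0, 0], [-8.5, -21.5, 0], 0], [[0, 0, 0], [-10.5, -26.5, 0], 0], [[0, 0, 0], [-12.2, -31, 0], 0], [[0, 0, 0], [-13.2, -33.1, 0], 0], [[0, 0, 0], [-13.2, -33.1, 0], 0]])

```text
clock: 2.1
tcp_pos: [0.5613, -0.1029, 0.2989]
orientation: [-0.001, -0.101, 0.995, 0.0]
wrist_force: [-0.6, 0.3, 0.9]
finger_gap: 0.0853
grip_force: 0.0
```

Run:
```python
from h import *
move(S(0,-.078,.209))
im,d=env.read_camera("wrist");cv2.imwrite("pics/w1.png",im[:,:,::-1])
```

```text
t 2.1 stand tcp mm [ 2.000e-01 -7.780e+01  2.989e+02] F [-0.6  0.3  0.9] gap 0.0853478873014698
turn [ 0.06 -0.1  -0.17] shift cm [ 0.01 -0.03  8.99]
```

View pics/w1.png

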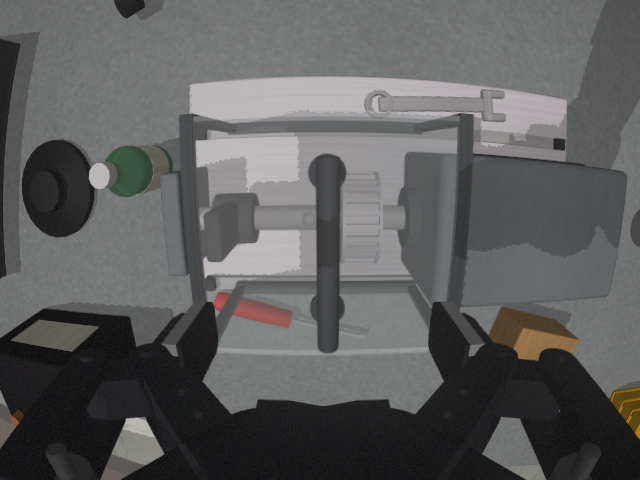

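The wrist view shows the handle bar at column 327, centred between the fingers at 215 and 430. The ball is visible at (308,218) and the lug at (222,235). I'll descend and close on the bar.

>>> carry_out(steps=[[[0, 0, 0], [0, 0, 4], 0], [[0, 0, 0], [0, 0, 7], 0], [[0, 0, 0], [0, 0, 9], 0], [[0, 0, 0], [0, 0, 9], 120], [[0, 0, 0], [0, 0, 9], 255], [[0, 0, 0], [0, 0, 9], 255], [[0, 0, 0], [0, 0, 9], 255], [[0, 0, 0], [0, 0, 9], 255]], force=40)

```text
clock: 3.15
tcp_pos: [0.5615, -0.1013, 0.2114]
orientation: [0.001, -0.102, 0.995, -0.0]
wrist_force: [-0.0, 1.5, 4.7]
finger_gap: 0.0128
grip_force: 39.0
```

>>> carry_out(steps=[[[0, 0, 0], [0, 1, 0], 255], [[0, 0, 0], [0, 3, 0], 255], [[0, 0, 0], [0, 5.5, 0], 255], [[0, 0, 0], [0, 8, 0], 255], [[0, 0, 0], [0, 10.5, 0], 255], [[0, 0, 0], [0, 13, 0], 255], [[0, 0, 0], [0, 15, 0], 255], [[0, 0, 0], [0, 16, 0], 255]])

```text
clock: 4.15
tcp_pos: [0.5287, 0.0552, 0.2114]
orientation: [0.001, -0.102, 0.995, -0.001]
wrist_force: [-0.2, -4.5, 5.6]
finger_gap: 0.0126
grip_force: 39.4
```

Run:
```python
from h import *
move(S(0,.09,.209))
```

```text
t 4.15 stand tcp mm [  0.5  83.7 211.4] F [-0.2 -4.5  5.6] gap 0.012607861636196429
turn [-0.14  0.08 -0.03] shift cm [0.05 0.63 0.23]
```

Small steps onto the stop, going slightly past it.

>>> carry_out(steps=[[[0, 0, 0], [0, 0.3, 0], 255], [[0, 0, 0], [0, 0.5, 0], 255], [[0, 0, 0], [0, 0.7, 0], 255], [[0, 0, 0], [0, 0.8, 0], 255], [[0, 0, 0], [0, 0.9, 0], 255], [[0, 0, 0], [0, 1.0, 0], 255], [[0, 0, 0], [0, 1.0, 0], 255], [[0, 0, 0], [0, 1.0, 0], 255]])

```text
clock: 5.15
tcp_pos: [0.5269, 0.0643, 0.2114]
orientation: [0.001, -0.102, 0.995, -0.001]
wrist_force: [-1.8, -4.3, 7.0]
finger_gap: 0.0128
grip_force: 39.4
```

Run:
```python
from h import *
move(S(0,.09,.209))
```

```text
t 5.15 stand tcp mm [  0.5  93.  211.4] F [-1.8 -4.3  7. ] gap 0.012803623816976374
turn [-0.11  0.08 -0.07] shift cm [ 0.05 -0.3   0.24]
```

>>> carry_out(steps=[[[0, 0, 0], [0, 0.1, 0], 255], [[0, 0, 0], [0, 0.2, 0], 255], [[0, 0, 0], [0, 0.3, 0], 255], [[0, 0, 0], [0, 0.3, 0], 255], [[0, 0, 0], [0, 0.4, 0], 255], [[0, 0, 0], [0, 0.4, 0], 255], [[0, 0, 0], [0, 0.4, 0], 255], [[0, 0, 0], [0, 0.4, 0], 255]])

```text
clock: 6.15
tcp_pos: [0.5269, 0.0644, 0.2114]
orientation: [0.001, -0.1, 0.995, -0.005]
wrist_force: [-0.1, -16.0, 5.5]
finger_gap: 0.0124
grip_force: 39.5
```

The TCP stalled with 16 N, so the guard is at its stop. I'll relax, release and rise.

>>> carry_out(steps=[[[0, 0, 0], [0, -0.3, 0], 255], [[0, 0, 0], [0, -0.3, 0], 0], [[0, 0, 0], [0, -0.3, 0], 0], [[0, 0, 0], [0, -0.3, 0], 0], [[0, 0, 0], [0, -0.3, -3], 0], [[0, 0, 0], [0, -0.3, -8], 0], [[0, 0, 0], [0, -5, -9], 0], [[0, 0, 0], [0, -10, -9], 0]])

```text
clock: 7.15
tcp_pos: [0.547, -0.0292, 0.3019]
orientation: [0.002, -0.103, 0.995, -0.0]
wrist_force: [0.1, -0.7, -0.5]
finger_gap: 0.0856
grip_force: 0.0
```

Run:
```python
from h import *
move(S(0,-.150,.30))
c=env.get_calibration("top");im,d=env.read_camera("top");np.savez("top2.npz",im=im,d=d)
vv,uu=np.mgrid[0:480,0:640];W=world(c,uu.astype(float),vv.astype(float),d)
s=np.stack([(W[...,:2]-O)@X,(W[...,:2]-O)@Y,W[...,2]],-1)
def box(m,n):
    p=s[m];print(n,len(p),p.min(0) if len(p) else'',p.max(0) if len(p) else'',p.mean(0) if len(p) else '')
near=(abs(s[...,0])<.03)&(s[...,1]>-.19)&(s[...,1]<-.07)
box(near&(s[...,2]>.155)&(s[...,2]<.18),"lug");
box((abs(s[...,0])<.07)&(s[...,1]>-.25)&(s[...,1]<-.2)&(s[...,2]>.11)&(s[...,2]<.13),"ped")
box((abs(s[...,0])<.07)&(s[...,1]>.05)&(s[...,1]<.12)&(s[...,2]>.22)&(s[...,2]<.24),"handle")
cv2.imwrite("pics/crop2.png",cv2.resize(im[185:330,205:425,::-1],None,fx=3.6,fy=3.6,interpolation=cv2.INTER_CUBIC))
```

```text
t 7.15 stand tcp mm [  1.1  -2.7 301.9] F [ 0.1 -0.7 -0.5] gap 0.08563811697839752
turn [-0.06  0.18  0.12] shift cm [  0.15 -14.73   0.21]
lug 102 [-0.01989442 -0.17400453  0.15641818] [ 0.01957218 -0.15909659  0.17659264] [ 3.24368274e-06 -1.66041542e-01  1.69188740e-01]
ped 329 [-0.05014328 -0.23748815  0.11076277] [ 0.04948068 -0.21163149  0.12911168] [-0.00086688 -0.22169273  0.11912072]
handle 174 [-0.0235402   0.08265178  0.22310239] [0.06086737 0.09692742 0.23986126] [0.02534725 0.09025435 0.23164549]
```

View pics/crop2.png

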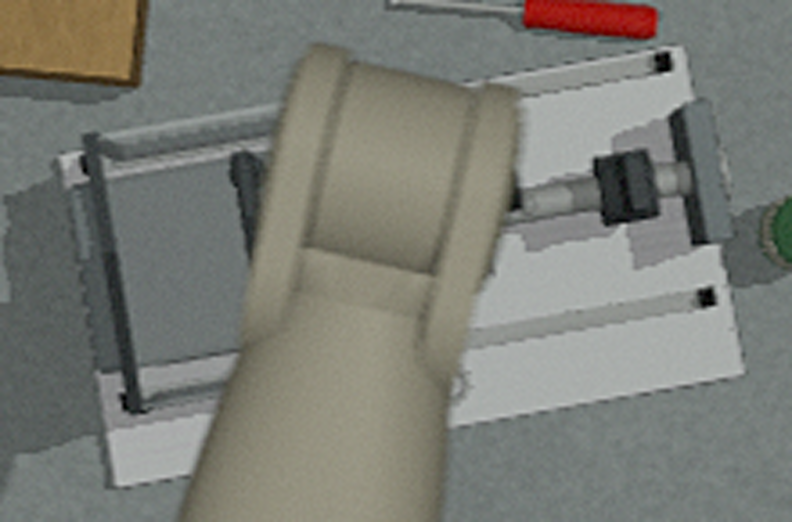

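The crop shows the guard parked over the housing and the lug clear at about (628,187), which is stand y = -166 mm (4 mm of travel). I'll move over it and descend.

>>> carry_out(steps=[[[0, 0, 0], [0, -4, 0], 0], [[0, 0, 0], [0.1, -9, 0], 0], [[0, 0, 0], [0.1, -14, 0], 0], [[0, 0, 0], [0.1, -16.1, 2], 0], [[0, 0, 0], [0.1, -16.1, 7], 0], [[0, 0, 0], [0.1, -16.1, 10], 0], [[0, 0, 0], [0.1, -16.1, 10], 0], [[0, 0, 0], [0.1, -16.1, 10], 0]])

```text
clock: 8.2
tcp_pos: [0.5783, -0.1868, 0.2015]
orientation: [0.001, -0.102, 0.995, -0.0]
wrist_force: [-1.0, -0.6, -0.8]
finger_gap: 0.0851
grip_force: 0.0
```

Run:
```python
from h import *
move(S(0,-.165,.140))
im,d=env.read_camera("wrist");cv2.imwrite("pics/w2.png",im[:,:,::-1])
```

```text
t 8.2 stand tcp mm [  -0.3 -163.4  201.5] F [-1.  -0.6 -0.8] gap 0.08505158151967826
turn [-0.04  0.07 -0.02] shift cm [-0.02 -0.16  6.15]
```

View pics/w2.png

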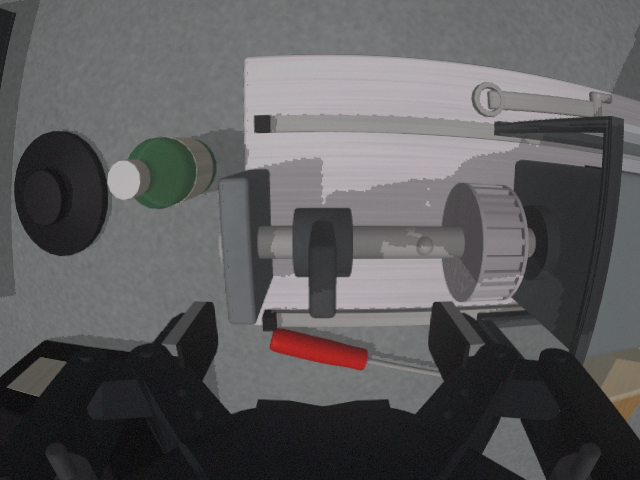

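The wrist view shows the lug at column 322, centred between the fingers, with the pedestal at column 245 lower down. I'll descend and grip it.

>>> carry_out(steps=[[[0, 0, 0], [0, 0, 3], 0], [[0, 0, 0], [0, 0, 5.5], 0], [[0, 0, 0], [0, 0, 6], 0], [[0, 0, 0], [0, 0, 6], 120], [[0, 0, 0], [0, 0, 6], 255], [[0, 0, 0], [0, 0, 6], 255], [[0, 0, 0], [0, 0, 6], 255], [[0, 0, 0], [0, 0, 6], 255]], force=60)

```text
clock: 9.25
tcp_pos: [0.578, -0.187, 0.141]
orientation: [0.0, -0.102, 0.995, -0.0]
wrist_force: [0.3, -0.4, 3.9]
finger_gap: 0.0134
grip_force: 59.2
```

Run:
```python
from h import *
move(S(0,-.086,.140))
```

```text
t 9.25 stand tcp mm [  -0.6 -163.6  141. ] F [ 0.3 -0.4  3.9] gap 0.013384086260401658
turn [-0.04  0.05 -0.03] shift cm [-0.06  7.76  0.1 ]
```

>>> carry_out(steps=[[[0, 0, 0], [0, 1, 0], 255], [[0, 0, 0], [0, 2.5, 0], 255], [[0, 0, 0], [0, 4, 0], 255], [[0, 0, 0], [0, 5.3, 0], 255], [[0, 0, 0], [0, 6.2, 0], 255], [[0, 0, 0], [0, 6.9, 0], 255], [[0, 0, 0], [0, 7.4, 0], 255], [[0, 0, 0], [0, 7.8, 0], 255]])

```text
clock: 10.25
tcp_pos: [0.5622, -0.1114, 0.1411]
orientation: [0.001, -0.102, 0.995, -0.001]
wrist_force: [-0.4, -4.0, 6.2]
finger_gap: 0.013
grip_force: 60.0
```

>>> carry_out(steps=[[[0, 0, 0], [0, 0.2, 0], 255], [[0, 0, 0], [0, 0.3, 0], 255], [[0, 0, 0], [0, 0.4, 0], 255], [[0, 0, 0], [0, 0.5, 0], 255], [[0, 0, 0], [0, 0.6, 0], 255], [[0, 0, 0], [0, 0.6, 0], 255], [[0, 0, 0], [0, 0.6, 0], 255], [[0, 0, 0], [0, 0.6, 0], 255]])

```text
clock: 11.25
tcp_pos: [0.5616, -0.1079, 0.1411]
orientation: [0.001, -0.101, 0.995, -0.004]
wrist_force: [0.9, -13.4, 2.8]
finger_gap: 0.0129
grip_force: 59.6
```

Run:
```python
from h import *
move(S(0,-.086,.140))
```

```text
t 11.25 stand tcp mm [ -0.6 -82.8 141.1] F [  0.9 -13.4   2.8] gap 0.01291976583251154
turn [-0.42  0.03 -0.15] shift cm [-0.06 -0.32  0.11]
```

The TCP stopped at -82.8, exactly the predicted home position, with the force rising. I'll relax, release and rise.

>>> carry_out(steps=[[[0, 0, 0], [0, -0.2, 0], 255], [[0, 0, 0], [0, -0.2, 0], 0], [[0, 0, 0], [0, -0.2, 0], 0], [[0, 0, 0], [0, -0.2, 0], 0], [[0, 0, 0], [0, -0.2, -4], 0], [[0, 0, 0], [0, -0.2, -9], 0], [[0, 0, 0], [0, -0.2, -14], 0], [[0, 0, 0], [0, -0.2, -16], 0]])

```text
clock: 12.25
tcp_pos: [0.562, -0.1064, 0.3037]
orientation: [0.002, -0.102, 0.995, -0.001]
wrist_force: [0.1, -0.1, -0.6]
finger_gap: 0.0854
grip_force: 0.0
```

Run:
```python
from h import *
move(S(0,.0925,.30))
im,d=env.read_camera("wrist");cv2.imwrite("pics/w3.png",im[:,:,::-1])
```

```text
t 12.25 stand tcp mm [ 1.000e-01 -8.140e+01  3.037e+02] F [ 0.1 -0.1 -0.6] gap 0.08542021925692647
turn [-0.12  0.24 -0.01] shift cm [ 0.02 17.39  0.34]
```

View pics/w3.png

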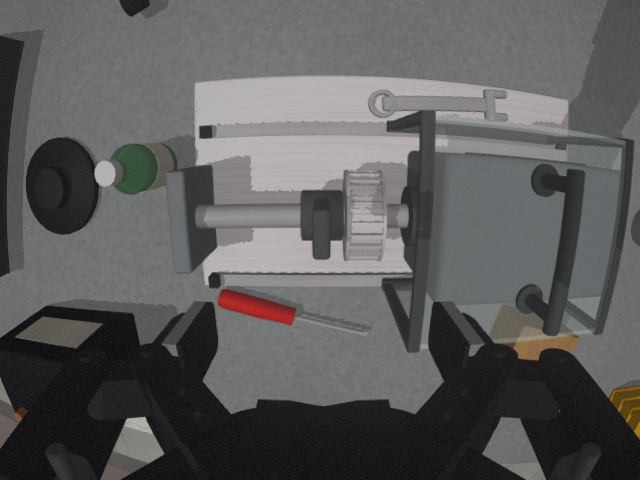

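The wrist view shows the collar (302–342) right against the pulley (345–385), with the ball covered, so it is home. The guard handle is at (565,250). Now I'll go back to the handle.

>>> carry_out(steps=[[[0, 0, 0], [0, 4, 0], 0], [[0, 0, 0], [0, 9, 0], 0], [[0, 0, 0], [0, 14, 0], 0], [[0, 0, 0], [0, 17.3, 0], 0], [[0, 0, 0], [0, 17.3, 0.5], 0], [[0, 0, 0], [0, 17.3, 4], 0], [[0, 0, 0], [0, 17.3, 7.5], 0], [[0, 0, 0], [0, 17.3, 9.3], 0]])

```text
clock: 13.3
tcp_pos: [0.5246, 0.062, 0.2042]
orientation: [-0.002, -0.102, 0.995, 0.0]
wrist_force: [-0.1, -0.1, 0.3]
finger_gap: 0.0855
grip_force: 0.0
```

>>> carry_out(steps=[[[0, 0, 0], [0, 0, 0], 100], [[0, 0, 0], [0, 0, 0], 255], [[0, 0, 0], [0, 0, 0], 255], [[0, 0, 0], [0, 0, 0], 255], [[0, 0, 0], [0, 0, 0], 255], [[0, 0, 0], [0, 0, 0], 255], [[0, 0, 0], [0, 0, 0], 255], [[0, 0, 0], [0, 0, 0], 255]], force=40)

```text
clock: 14.3
tcp_pos: [0.5265, 0.0629, 0.2082]
orientation: [0.001, -0.102, 0.995, -0.0]
wrist_force: [-0.4, 0.2, 6.0]
finger_gap: 0.0127
grip_force: 39.2
```

Run:
```python
from h import *
move(S(0,-.0975,.209))
```

```text
t 14.3 stand tcp mm [-1.000e-01  9.170e+01  2.082e+02] F [-0.4  0.2  6. ] gap 0.012695503399377441
turn [-0.02  0.11 -0.03] shift cm [ -0.02 -18.92  -0.07]
```

>>> carry_out(steps=[[[0, 0, 0], [0, -1, 0], 255], [[0, 0, 0], [0, -3, 0], 255], [[0, 0, 0], [0, -6, 0], 255], [[0, 0, 0], [0, -9, 0], 255], [[0, 0, 0], [0, -12, 0], 255], [[0, 0, 0], [0, -15, 0], 255], [[0, 0, 0], [0, -17, 0], 255], [[0, 0, 0], [0, -18, 0], 255]])

```text
clock: 15.3
tcp_pos: [0.5633, -0.1137, 0.2082]
orientation: [0.001, -0.102, 0.995, 0.0]
wrist_force: [0.8, 4.1, 6.0]
finger_gap: 0.0124
grip_force: 39.4
```

>>> carry_out(steps=[[[0, 0, 0], [0, -0.4, 0], 255], [[0, 0, 0], [0, -0.7, 0], 255], [[0, 0, 0], [0, -0.9, 0], 255], [[0, 0, 0], [0, -1.1, 0], 255], [[0, 0, 0], [0, -1.2, 0], 255], [[0, 0, 0], [0, -1.3, 0], 255], [[0, 0, 0], [0, -1.3, 0], 255], [[0, 0, 0], [0, -1.3, 0], 255]])

```text
clock: 16.3
tcp_pos: [0.565, -0.1219, 0.2082]
orientation: [0.001, -0.104, 0.995, 0.004]
wrist_force: [-1.2, 13.6, 7.9]
finger_gap: 0.0126
grip_force: 39.8
```

Run:
```python
from h import *
move(S(0,-.0975,.209))
```

```text
t 16.3 stand tcp mm [ -0.  -97.1 208.2] F [-1.2 13.6  7.9] gap 0.012570965659047284
turn [0.4  0.15 0.13] shift cm [-0.   -0.04 -0.08]
```

The guard is at its shut stop (190 mm of travel, force risen). I'll relax, release and rise clear.

>>> carry_out(steps=[[[0, 0, 0], [0, 0.2, 0], 255], [[0, 0, 0], [0, 0.2, 0], 0], [[0, 0, 0], [0, 0.2, 0], 0], [[0, 0, 0], [0, 0.2, 0], 0], [[0, 0, 0], [0, 0.2, 0], 0], [[0, 0, 0], [0, 0.2, -4], 0], [[0, 0, 0], [0, 0.2, -9], 0], [[0, 0, 0], [0, 0.2, -12], 0]])

```text
clock: 17.3
tcp_pos: [0.5651, -0.1246, 0.3299]
orientation: [0.001, -0.102, 0.995, -0.001]
wrist_force: [0.4, -0.0, 0.3]
finger_gap: 0.0855
grip_force: 0.0
```

>>> carry_out(steps=[[[0, 0, 0], [0, 4, 0], 0], [[0, 0, 0], [0, 9, 0], 0], [[0, 0, 0], [0, 14, 0], 0], [[0, 0, 0], [0, 19, 0], 0], [[0, 0, 0], [0, 24, 0], 0], [[0, 0, 0], [2, 28, 0], 0], [[0, 0, 0], [3, 30, 0], 0], [[0, 0, 0], [3, 30, 0], 0]])

```text
clock: 18.3
tcp_pos: [0.4736, 0.1645, 0.3276]
orientation: [0.0, -0.103, 0.995, 0.0]
wrist_force: [0.5, -0.5, 0.8]
finger_gap: 0.0854
grip_force: 0.0
```

Run:
```python
from h import *
c=env.get_calibration("top");im,d=env.read_camera("top")
vv,uu=np.mgrid[0:480,0:640];W=world(c,uu.astype(float),vv.astype(float),d)
s=np.stack([(W[...,:2]-O)@X,(W[...,:2]-O)@Y,W[...,2]],-1)
p=s[(abs(s[...,0])<.07)&(s[...,1]>-.15)&(s[...,1]<-.05)&(s[...,2]>.222)&(s[...,2]<.24)];print(len(p),p.mean(0))
cv2.imwrite("pics/crop3.png",cv2.resize(im[185:330,205:425,::-1],None,fx=3.6,fy=3.6,interpolation=cv2.INTER_CUBIC))
```

```text
310 [-4.95600804e-05 -9.98761182e-02  2.31683783e-01]
```

View pics/crop3.png

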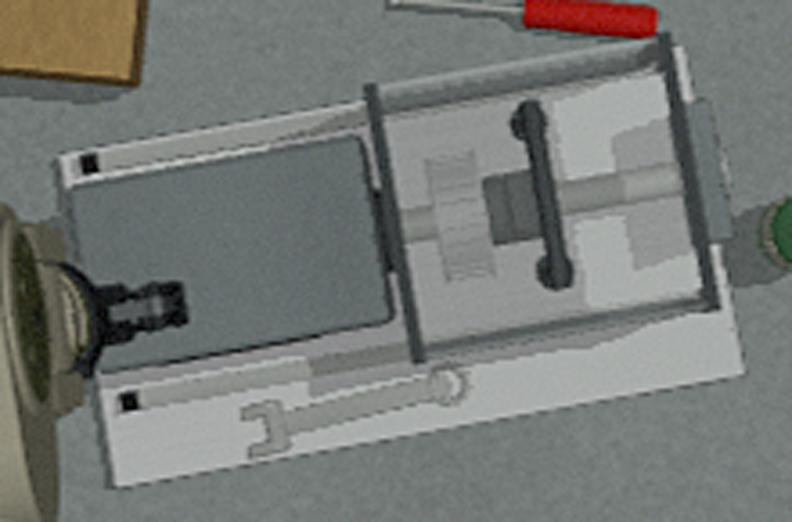

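The crop shows the guard shut, with the handle around (540,195) at stand y = -99.9 mm. The collar at (512,208) is against the pulley, the spanner and bottle haven't moved, and the arm is clear. I'm handing in.

```bash
python3 -c "
from workcell import env
print(env.hand_in())"
```

```text
the job is handed in; nothing more can be done
None
```

The job is handed in at about 18 s: guard slid fully open, collar pushed to its stop against the pulley, guard slid fully shut, everything released and the arm clear; the hand-in gave no verdict.

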